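Pack the cabinet knob and press the tub lid home over its hidden pin

ROBOT

A 6-joint arm with a two-finger parallel gripper is mounted at the origin on the work surface. World frame = base frame: x ahead of the robot, y to its left, z up, the work surface at z = 0. Lengths are in m, angles in rad, forces in N, time in s.
With the tool pointing down it reaches from about 0.375 to 0.975 m from the base axis. Payload 3.8 kg.
Tool frame: the origin (TCP) lies at the very end of the fingers, on their centre line; the grasp point (between the pads) lies 19 mm behind it (ctrl.hold_point_z is the distance from the TCP to the grasp point, in m); z points along the fingers, y is the direction in which the jaws open and shut (so a half turn about z gives the same grasp; the last joint's range is limited). The gripper opens to 85 mm and grips with 20 to 120 N. Pads are 22 mm wide; open, the fingers measure 114 mm over their backs; the gripper's body (76 mm by 85 mm) begins 54 mm behind the grasp point. The pads swing forward as they close: fully open they stand 13 mm farther back than shut.
Start: joints at [1.24, 0.264, 1.604, -0, 1.274, -0.037], TCP at [0.195, 0.646, 0.231] pointing down, gripper open.
Joint ranges: [-2.63, 2.63], [-0.94, 2.18], [0.31, 2.57], [-1.31, 4.45], [0, 2.66], [-2.55, 2.55]. Speed limits (rad/s): [2.57, 2.57, 3.14, 3.14, 3.14, 3.14].

INTERFACE

Orientations are given as [roll, pitch, yaw] about the fixed x, y, z axes, in that order (R = Rz(yaw) Ry(pitch) Rx(roll)).
In Python, from workcell import observe, imaging, finish_job, ctrl gives the robot as it stands.
- The arm moves only by the tool servo_tool, never from a script. Its argument "targets" is a list of rows, each a list of 2 entries, a list of its own where there are three numbers: the shift along the tool's x, y, z in units of 30 cm (1.0 is 30 cm), then the turn, a rotation vector about the tool's x, y, z in units of 90 degrees (1.0 is 90 degrees). In form: [[[dx, dy, dz], [rx, ry, rz]], ...]. A call has 1 to 12 rows; each row is the pose to reach, as a shift and turn from the pose commanded when the call began, along the tool's axes at that moment; what a row does not reach only later rows make up. A row lasts 1/8 s, in which the tool goes at most 62.5 mm and 10.7 degrees, less where a joint would pass 70% of its speed; a pose out of reach is approached as far as the arm can. A call with a number of a shift or a turn outside -1 to 1 is refused whole. A call with a gripper value outside its range is refused whole. "grip" is the closure, from -1 (fully open) to 1 (shut), so that 0 is half open, set as the call begins (left out, the last holds). The fingers move at their own pace and stop on an object; "force" is the grip in N (left out, the last holds). Time passes only in rows, so rows that repeat a pose let the fingers close. It gives the time, the measured TCP pose, the force and the opening at its end, in the units of the state.
- observe(): the state, without advancing time (a new reading comes with each control period).
- imaging.camera(name): name is "scene" or "top"; returns a dict with "color" (420x560x3 uint8, blue, green, red), "K" (3x3 intrinsics, pixels), "rvec" (rotation vector, rad) and "tvec" (3), from world to camera coordinates, as OpenCV has them. Camera axes: x right, y down, z forward; pixel columns grow to the right and rows downward; lengths in m; the calibration is good to about 2 mm. A picture is of the moment at which its call begins. There is no depth.
- finish_job(): hands the job in, once; it reports no verdict.
The state is a dict: "time": time; "joints": joint angles; "joint_velocities": joint speeds; "effort": joint torques, N m; "position": TCP position; "tcp_rot": TCP orientation; "ft_force": force on the tool from outside, world axes, zero at the start; "torque": the same for the moment, N m; "gripper_width": opening from 0.0 (shut) to 1.0 (fully open).
Only numpy, scipy, OpenCV 4.12 (cv2) and the standard library are available. Lean on these libraries where they do the work, as an engineer would, in place of code of your own. Each camera call takes 0.05 s, during which the arm holds its last target.

TASK

Pack the loose cabinet knob for the move: put it into the empty pocket of the round wooden tub and let go of it, next to the other knob that is already packed. Then take the tub's lid, slide it over the pin in the middle of the tub until the hole under the lid drops onto the pin, and press it down against the sprung collar until it sits flush on the rim. The job finishes while you are still holding the lid, your fingers pressing it fully home (it is about to be taped), so do not let go; leave the vase, pot and ice mould where they are.

Things in the scene. Friction and masses are not known exactly. Their poses are not given: they have to be found in the camera images.
- tub: Round open wooden tub, fixed on the countertop: outer diameter 148 mm, wall 4.5 mm, floor 6 mm thick, rim 44 mm up. Origin: centre of its underside; z up. A post with a steel pin stands in the middle. A low divider (4 mm thick, top 32 mm up) along the tub's x axis makes two half-moon pockets: the one on the tub's +y side is empty, the one on its -y side holds the other knob.
- empty_pocket (a point): Point on the floor of the tub's empty pocket (6 mm above the countertop), 41 mm from the tub's axis towards the tub's +y; axes as the tub's. The pocket is about 106 mm long along the tub's x at this point; the clear floor runs from 17 mm to 69 mm from the tub's axis.
- pin_tip (a point): Tip of the steel locating pin in the middle of the tub, 56 mm above the countertop and 12 mm above the rim. The pin is 11 mm in diameter, tapering to 6 mm over its last 5 mm. Axes as the tub's.
- collar (a joint): Sprung black plastic collar (diameter 34 mm) around the pin. 0 = up, its top 49 mm above the countertop, 5 mm proud of the rim; grows as it is pushed down, 0.005 m = level with the rim. It takes 5.5 N to start it and about 10.5 N to push it level with the rim; the lid's weight alone does not move it.
- lid_hole (a point): Middle of the lid's underside: mouth of its blind hole, 15 mm in diameter and 13 mm deep, a loose fit on the 11 mm pin. The lid is a loose round wooden disc, diameter 152 mm, 17 mm thick, about 0.22 kg, lying on the countertop with its bar handle up. It may be turned any way on the pin. Axes: x along the handle bar, z up.
- lid_grip (a point): Point to grip on the lid's bar handle: 36 mm above the lid's underside, straight above the hole. The bar is 70 mm long (lid's x), 18 mm wide (lid's y) and stands from 17 mm to 51 mm above the underside.
- knob_loose_mid (a point): The loose chrome cabinet knob, standing on its foot on the countertop. Point on its axis half-way up (14 mm above its foot). Round, 28 mm tall: foot 22 mm in diameter, narrow neck 16 mm, mushroom head 32 mm in diameter from 15 mm to 23 mm above the foot. About 60 g.
- knob_packed_mid (a point): The same kind of chrome knob, already standing in the tub's other pocket; point on its axis half-way up. It stays there.
- vase: Brown ceramic vase, 155 mm tall, 96 mm in diameter, on the black turntable (260 mm in diameter, 22 mm high). Origin: centre of its underside. To be left alone.
- pot: Small aluminium camping pot with closed lid, 120 mm in diameter, 92 mm tall. Origin: centre of its underside. To be left alone.
- mould: Green silicone ice mould, 90 x 150 x 28 mm, lying on the countertop. Origin: centre of its underside. To be left alone.
There are look-alikes about, which are no part of the job. Leave any blue, red or turquoise look-alike of the part that bears knob_loose_mid alone.

How it is judged:
On the way, in this order (a step that is already met when the one before it is completed fails the run):
1. the loose knob lies in the empty pocket of the tub, let go (y of knob_loose_mid in the frame of tub above 0.01 m and horizontal distance between knob_loose_mid and tub below 0.064 m and z of knob_loose_mid in the frame of tub below 0.03 m and contact force between knob_loose and the fingers below 0.1 N), for 0.2 s.
2. the lid's hole has dropped onto the pin (horizontal distance between lid_hole and pin_tip below 0.0035 m and z of lid_hole in the frame of tub below 0.0515 m and angle between lid_hole's own z axis and vertical below 0.08 rad), for 0.1 s.
At the end, for the whole second after the job is handed in: One knob in each pocket; lid hole on the pin (within 3.5 mm), lid level within 0.04 rad and flush on the rim (within 1.7 mm), collar pushed down over 3.3 mm; the fingers are on the lid with over 2 N and keep it pressed (y of knob_loose_mid in the frame of tub above 0.01 m and horizontal distance between each of knob_loose_mid, knob_packed_mid and tub below 0.064 m and z of each of knob_loose_mid, knob_packed_mid in the frame of tub below 0.03 m and y of knob_packed_mid in the frame of tub below -0.01 m and horizontal distance between lid_hole and pin_tip below 0.0035 m and z of lid_hole in the frame of tub below 0.0457 m and angle between lid_hole's own z axis and vertical below 0.04 rad and value of joint collar above 0.0033 m and contact force between the fingers and lid above 2 N); the arm keeps its last pose, push and grip.
It fails at once if the vase is shifted or tipped (distance of vase from where it was at the start of the episode above 0.03 m or angle between vase's own z axis and vertical above 0.4 rad).
It fails at once if the pot is shifted (distance of pot from where it was at the start of the episode above 0.03 m).
It fails at once if the ice mould is shifted (distance of mould from where it was at the start of the episode above 0.03 m).
It also fails if it takes over 61 s, if anything falls off the work surface, if the arm or the gripper's body presses on something with over 40 N, if the wrist force passes 120 N, or if a joint passes its speed limit or range.

## Working session

There is one attempt and no reset: what is moved stays moved. The work goes in short steps, Python scripts to look and compute and a tool call to move; the robot and the scene stay as the last step left them, time stands still between calls to the robot, and variables do not carry over. Pictures are saved under pics/ and viewed, and the job is handed in when it is done.

Besides the shell and the picture viewer there is one more tool, called after "Call:" by a JSON object that holds its "name" and its "arguments", one argument or row to a line. servo_tool: Moves the arm, as the interface text tells. Its arguments: {"type":"object","properties":{"targets":{"type":"array"},"grip":{"type":"number"},"force":{"type":"number"}},"required":["targets"]}

```bash
ls; mkdir -p pics; python3 - <<'E'
from workcell import observe, imaging, ctrl
import cv2,pickle
s=observe();print(s, ctrl.hold_point_z)
for n in("scene","top"):
    c=imaging.camera(n);pickle.dump(c,open(f"{n}0.pkl","wb"));cv2.imwrite(f"pics/{n}0.png",c["color"]);print(n,c["K"],c["rvec"],c["tvec"])
E
```

```text
pics
{'time': 0.0, 'joints': array([ 1.24008435e+00,  2.64799582e-01,  1.60540200e+00, -2.13079093e-05,
        1.27368523e+00, -3.69344136e-02]), 'joint_velocities': array([ 8.74632922e-04, -1.04316445e-03,  4.73769276e-04,  3.76801395e-04,
       -5.20210283e-04, -3.89049844e-05]), 'effort': array([ 6.05614769e-04, -5.15103078e+01, -3.67326164e+01, -2.92500727e-05,
        1.28651981e-02,  1.31133197e-05]), 'position': array([0.1952496 , 0.64536976, 0.22991562]), 'tcp_rot': array([-3.13929931e+00, -6.43677196e-05,  2.84782128e+00]), 'ft_force': array([ 0.43860436, -0.68353596, -0.93179043]), 'torque': array([-0.03217639, -0.07591885, -0.02409271]), 'gripper_width': 1.0031855426493153} 0.0187
scene [[480.23190154   0.         271.58639995]
 [  0.         480.23190154 207.64682082]
 [  0.           0.           1.        ]] [ 2.34572529  1.03690084 -0.32413657] [-0.37675174 -0.32385871  1.50143834]
top [[401.7596734    0.         280.76602179]
 [  0.         401.7596734  207.75299385]
 [  0.           0.           1.        ]] [ 2.23240794 -2.18515627  0.0930418 ] [-0.03485005  0.57125407  0.98048721]
```

View pics/scene0.png

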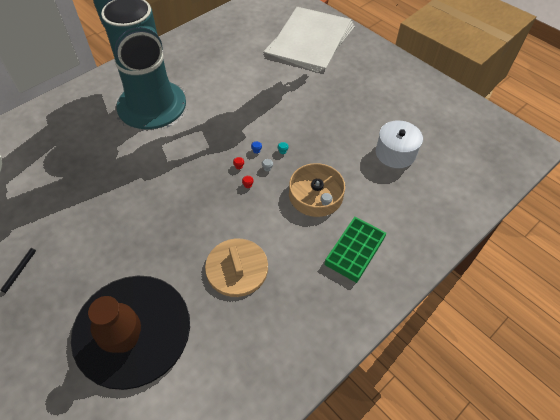

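View pics/top0.png

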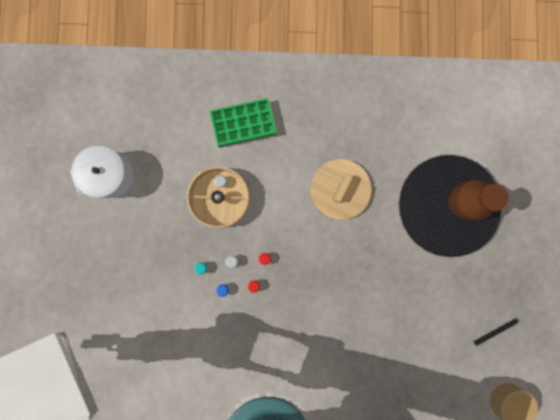

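```bash
cat > h.py <<'E'
import cv2,pickle,numpy as np
def load(p): return pickle.load(open(p,"rb"))
def proj(c,p): return cv2.projectPoints(np.array(p,float).reshape(-1,3),c["rvec"],c["tvec"],c["K"],None)[0].reshape(-1,2)
def ray(c,uv):
    R=cv2.Rodrigues(c["rvec"])[0]; o=-R.T@np.ravel(c["tvec"]); d=R.T@np.linalg.inv(c["K"])@np.array([uv[0],uv[1],1.]); return o,d/np.linalg.norm(d)
def plane(c,uv,z):
    o,d=ray(c,uv); return o+d*(z-o[2])/d[2]
def tri(c1,u1,c2,u2):
    o1,d1=ray(c1,u1);o2,d2=ray(c2,u2)
    A=np.stack([d1,-d2],1);t=np.linalg.lstsq(A,o2-o1,rcond=None)[0]
    a=o1+d1*t[0];b=o2+d2*t[1];return (a+b)/2,np.linalg.norm(a-b)
E
python3 - <<'E'
from h import *
T=load("top0.pkl");S=load("scene0.pkl")
print(proj(T,[[0,0,0],[.195,.646,.231]]),proj(S,[[0,0,0],[.195,.646,.231]]))
def crop(c,x,y,w,h,f,n): cv2.imwrite(n,cv2.resize(c["color"][y:y+h,x:x+w],None,fx=f,fy=f,interpolation=cv2.INTER_CUBIC))
crop(T,180,155,200,145,4,"pics/tc.png");crop(S,195,130,160,110,5,"pics/sc.png")
crop(S,195,230,90,75,8,"pics/sl.png")
for n,uv in [("tub",(218,197)),("lid",(341,190)),("knobs w",(232,262)),("teal",(201,268)),("blue",(222,291))]: print(n,plane(T,uv,.03))
E
```

```text
[[266.48603547 441.82728539]
 [-82.02254146 397.45721346]] [[151.0831459  104.06129184]
 [347.0567614  -17.68501894]]
tub [0.59392636 0.13127289 0.03      ]
lid [ 0.61815052 -0.16960425  0.03      ]
knobs w [0.4371657  0.09303437 0.03      ]
teal [0.42144951 0.16710338 0.03      ]
blue [0.3673623  0.11514473 0.03      ]
```

View pics/tc.png

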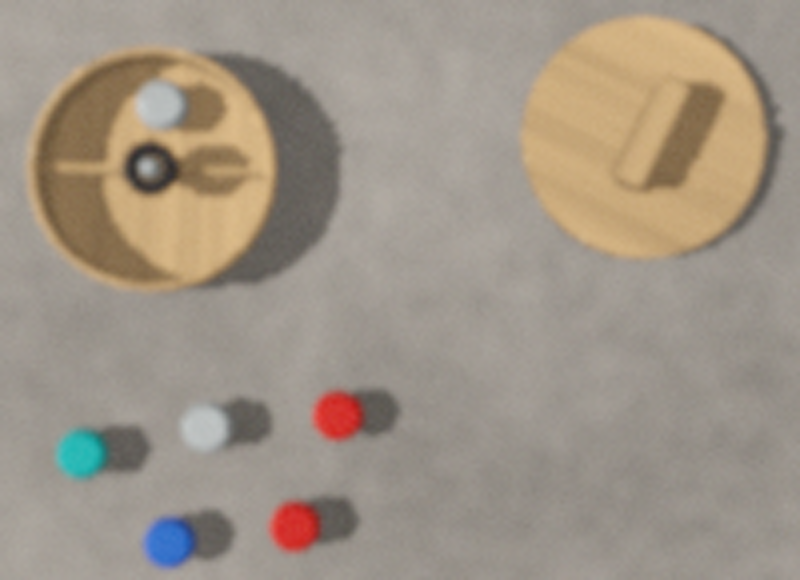

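View pics/sc.png

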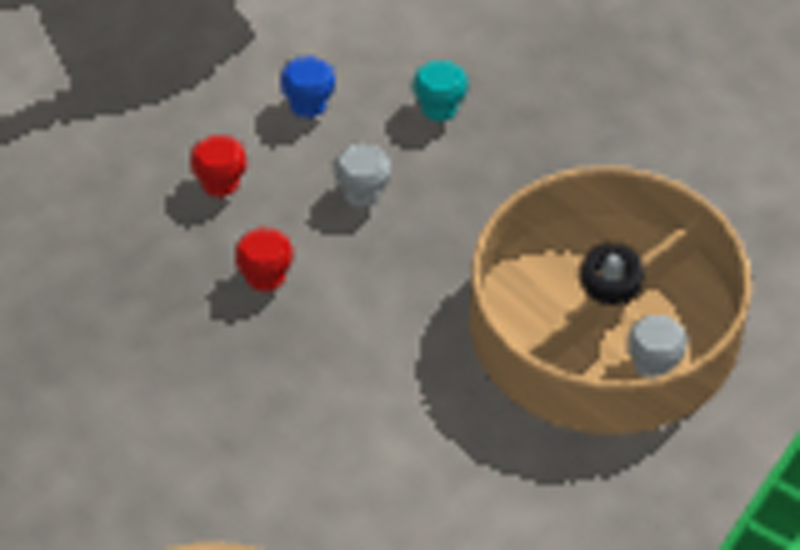

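View pics/sl.png

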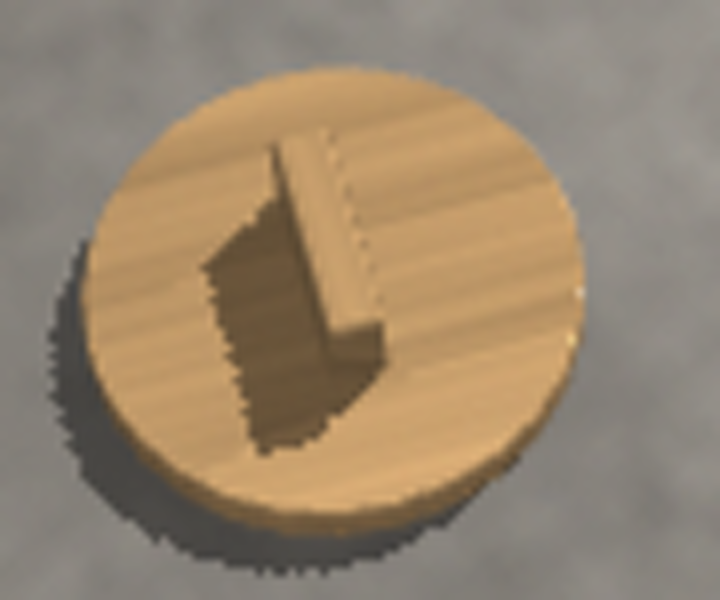

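```bash
python3 - <<'E'
from h import *
T=load("top0.pkl");S=load("scene0.pkl")
def blobs(c,lo,hi,box):
    x,y,w,h=box
    hsv=cv2.cvtColor(c["color"],cv2.COLOR_BGR2HSV); m=cv2.inRange(hsv,np.array(lo),np.array(hi)); k=np.zeros_like(m);k[y:y+h,x:x+w]=m[y:y+h,x:x+w]
    n,l,st,ce=cv2.connectedComponentsWithStats(k)
    return [(st[i],ce[i].round(2),(l==i)) for i in range(1,n) if st[i][4]>20]
for nm,c,bx in (("T",T,[(180,155,200,150),(222,252,20,20),(210,172,22,17),(208,188,20,20)]),("S",S,[(195,130,160,180),(255,155,20,22),(315,190,20,18),(305,174,24,22)])):
    print(nm)
    for r in bx[1:]:
        x,y,w,h=r;print(cv2.cvtColor(c["color"][y:y+h,x:x+w],cv2.COLOR_BGR2HSV)[h//2,::2].tolist())
    for s,ce,l in blobs(c,(10,70,60),(25,255,255),bx[0]):
        if s[4]>80:
            cn=cv2.findContours(l.astype(np.uint8),cv2.RETR_EXTERNAL,cv2.CHAIN_APPROX_NONE)[0][0]; h=cv2.convexHull(cn)
            print("wood",s,ce,cv2.fitEllipse(h))
    for b in bx[1:3]:
        for s,ce,l in blobs(c,(0,0,140) if 1 else 0,(180,255,255),b): 
            pass
E
```

```text
T
[[18, 20, 156], [15, 16, 164], [60, 4, 193], [84, 7, 192], [85, 8, 191], [78, 7, 193], [90, 5, 193], [90, 5, 157], [30, 13, 101], [13, 20, 90]]
[[17, 111, 152], [18, 96, 196], [17, 26, 203], [83, 5, 195], [83, 5, 189], [90, 5, 188], [84, 7, 189], [72, 7, 181], [17, 28, 127], [17, 107, 133], [18, 112, 137]]
[[17, 101, 187], [17, 94, 154], [17, 33, 69], [18, 31, 99], [26, 12, 148], [24, 10, 123], [21, 46, 88], [156, 22, 57], [17, 109, 89], [16, 111, 126]]
wood [ 310  159   62   61 2939] [340.88 188.98] ((340.8565979003906, 189.0010986328125), (60.570743560791016, 61.41677474975586), 86.09960174560547)
wood [ 187  167   63   61 2760] [217.79 197.8 ] ((217.89857482910156, 196.91502380371094), (61.19626235961914, 62.492862701416016), 97.55339813232422)
S
[[17, 16, 140], [15, 18, 140], [18, 19, 137], [17, 17, 134], [90, 11, 89], [96, 13, 96], [95, 14, 107], [101, 17, 121], [95, 15, 103], [18, 19, 134]]
[[16, 119, 188], [17, 117, 207], [17, 115, 212], [30, 5, 94], [90, 14, 110], [93, 13, 175], [93, 15, 175], [93, 15, 174], [94, 13, 152], [17, 110, 118]]
[[17, 118, 205], [16, 119, 199], [16, 118, 194], [15, 96, 48], [120, 7, 35], [120, 4, 57], [95, 17, 92], [21, 29, 61], [120, 12, 41], [17, 42, 54], [16, 113, 99], [16, 115, 102]]
wood [ 289  163   56   54 2210] [315.67 189.22] ((316.1119384765625, 189.40072631835938), (54.10414123535156, 57.4467887878418), 91.669677734375)
wood [ 205  238   63   59 2913] [236.3  267.24] ((236.34042358398438, 267.2450256347656), (58.12295913696289, 63.44525909423828), 77.39218139648438)
```

```bash
python3 - <<'E'
from h import *
T=load("top0.pkl");S=load("scene0.pkl")
P={}
for nm,c,bx in (("T",T,[("loose",(222,252,18,20),100),("pack",(210,172,20,17),100),("pin",(208,188,20,20),0)]),("S",S,[("loose",(255,155,22,22),80),("pack",(315,190,20,20),80),("pin",(305,174,24,22),0)])):
    for k,(x,y,w,h),v in bx:
        im=c["color"].astype(int)[y:y+h,x:x+w]; b,g,r=im[...,0],im[...,1],im[...,2]
        if k=="pin": m=(im.max(2)<60)
        else: m=(b>=r-4)&(g>v)
        m=m.astype(np.uint8)
        n,l,st,ce=cv2.connectedComponentsWithStats(m);i=1+np.argmax(st[1:,4])
        m=(l==i).astype(np.uint8)
        cn=cv2.convexHull(cv2.findContours(m,cv2.RETR_EXTERNAL,cv2.CHAIN_APPROX_NONE)[0][0])
        e=cv2.fitEllipse(cn)
        print(nm,k,st[i],ce[i]+[x,y],"ell",np.array(e[0])+[x,y],e[1]); P[nm,k]=np.array(e[0])+[x,y]
        if nm=="S":
            big=m*255; print("\n".join("".join("#" if q else "." for q in row) for row in m))
for k in("loose","pack","pin"): print(k,tri(T,P["T",k],S,P["S",k]))
for n,c,uv,z in (("lidT",T,(340.86,189.0),.017),("tubT",T,(217.9,196.9),.044)): print(n,plane(c,uv,z))
E
```

```text
T loose [  3   4  13  12 128] [231.234375 261.375   ] ell [231.20961189 261.30424309] (12.157957077026367, 12.831949234008789)
T pack [ 5  4 11 11 91] [220.13186813 180.87912088] ell [220.17405128 181.023736  ] (10.102011680603027, 10.736074447631836)Traceback (most recent call last):
  File "<stdin>", line 13, in <module>
cv2.error: OpenCV(4.12.0) /io/opencv/modules/imgproc/src/shapedescr.cpp:361: error: (-201:Incorrect size of input array) There should be at least 5 points to fit the ellipse in function 'fitEllipseNoDirect'
```

```bash
python3 - <<'E'
from h import *
T=load("top0.pkl");S=load("scene0.pkl")
P={}
for nm,c,bx in (("T",T,[("loose",(222,252,18,20),100),("pack",(210,172,20,17),100)]),("S",S,[("loose",(255,155,22,22),95),("pack",(315,190,20,20),90)])):
    for k,(x,y,w,h),v in bx:
        im=c["color"].astype(int)[y:y+h,x:x+w]; b,g,r=im[...,0],im[...,1],im[...,2]
        m=(b>=r-4)&(g>v)
        m=m.astype(np.uint8)
        n,l,st,ce=cv2.connectedComponentsWithStats(m);i=1+np.argmax(st[1:,4])
        m=(l==i).astype(np.uint8)
        print(nm,k,st[i],ce[i]+[x,y]); P[nm,k]=ce[i]+[x,y]
        if nm=="S": print("\n".join("".join("#" if q else "." for q in row) for row in m))
def cc(uv,x,y,f): return (np.array(uv)+.5)/f-.5+[x,y]
P["T","pin"]=cc((151,166),180,155,4);P["S","pin"]=cc((613,264),195,130,5)
P["T","col"]=cc((150,168.5),180,155,4);P["S","col"]=cc((612,273),195,130,5)
# bar top ends
P["T","barA"]=cc((675,80),180,155,4);P["T","barB"]=cc((633,186),180,155,4)
P["S","barA"]=cc((300,138),195,230,8);P["S","barB"]=cc((356,326),195,230,8)
for k in("loose","pack","pin","col","barA","barB"): print(k,tri(T,P["T",k],S,P["S",k]))
print("col planes",plane(T,P["T","col"],.049),plane(S,P["S","col"],.049),plane(T,P["T","pin"],.056),plane(S,P["S","pin"],.056))
for n,c,uv,z in (("lidT",T,(340.86,189.0),.017),("tubT",T,(217.9,196.9),.044),("lidS",S,(236.34,267.2),.0085),("tubS",S,(317.4,188.),.044)): print(n,plane(c,uv,z))
for k in "AB": print(plane(T,P["T","bar"+k],.051),plane(S,P["S","bar"+k],.051))
print(plane(T,P["T","loose"],.026),plane(S,P["S","loose"],.022))
# edge test of tub & lid disc outlines
for n,c in(("T",T),("S",S)):
  o=c["color"].copy(); o=cv2.resize(o,None,fx=1,fy=1)
a=np.linspace(0,2*np.pi,73)
def ov(c,ctr,r,z,im,col):
    p=proj(c,np.stack([ctr[0]+r*np.cos(a),ctr[1]+r*np.sin(a),0*a+z],1)); cv2.polylines(im,[np.int32((p+.5)*4-.5)],True,col,1)
for n,c in(("T",T),("S",S)):
    im=cv2.resize(c["color"],None,fx=4,fy=4,interpolation=cv2.INTER_CUBIC)
    ov(c,(.591,.131),.074,.044,im,(0,0,255));ov(c,(.591,.131),.0695,.044,im,(0,0,255));ov(c,(.6185,-.170),.076,.017,im,(0,0,255))
    ov(c,(.591,.131),.017,.049,im,(0,255,0))
    x,y,w,h=((180,155,200,80) if n=="T" else (200,150,150,150)); cv2.imwrite(f"pics/ov{n}.png",im[4*y:4*y+4*h,4*x:4*x+4*w])
E
```

```text
T loose [  3   4  13  12 128] [231.234375 261.375   ]
T pack [ 5  4 11 11 91] [220.13186813 180.87912088]
S loose [ 7  4 11 12 79] [267.64556962 162.87341772]
......................
......................
......................
......................
.........#######......
........#########.....
.......###########....
.......###########....
........##########....
.........#########....
.........#########....
...........#######....
............##..#.....
...............#......
...............#......
...............#......
......................
......................
......................
......................
......................
......................
S pack [ 6  3 11 10 85] [326.22352941 197.69411765]
....................
....................
....................
..........###.......
........#######.....
.......#########....
.......##########...
......###########...
......###########...
......###########...
.......##########...
........########....
..........#####.....
....................
....................
....................
....................
....................
.....
[... 394 characters left out ...]
0.63681719, -0.17560499,  0.12768634]), np.float64(0.019358901031688452))
barB (array([ 0.60333266, -0.16646039, -0.04249182]), np.float64(0.022243568784803307))
col planes [0.59300747 0.13096585 0.049     ] [0.59529481 0.12836475 0.049     ] [0.59396152 0.12951762 0.056     ] [0.5949067  0.12871463 0.056     ]
lidT [ 0.62197298 -0.17156724  0.017     ]
tubT [0.59307873 0.12974697 0.044     ]
lidS [ 0.62246721 -0.17306124  0.0085    ]
tubS [0.60238602 0.12322033 0.044     ]
[ 0.65370415 -0.18324867  0.051     ] [ 0.59249818 -0.15805469  0.051     ]
[ 0.5889758  -0.15860041  0.051     ] [ 0.65182839 -0.18616887  0.051     ]
[0.43830998 0.09527763 0.026     ] [0.43702953 0.09664631 0.022     ]
```

View pics/ovT.png

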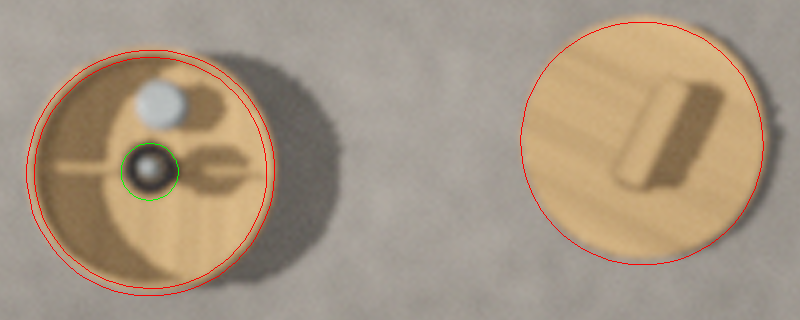

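View pics/ovS.png

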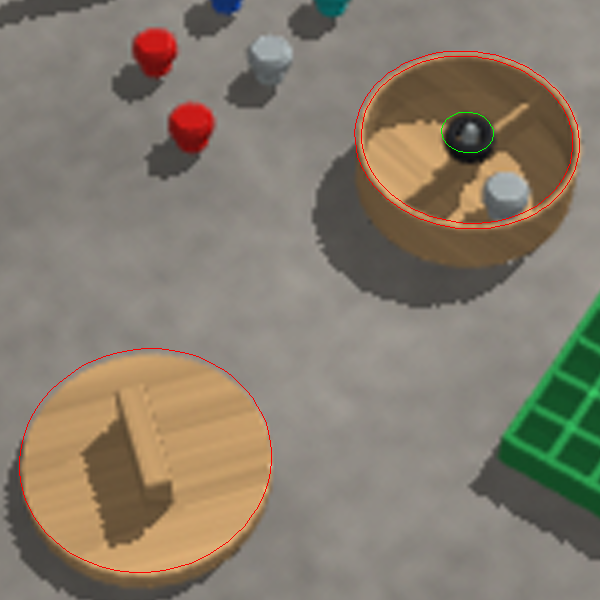

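```bash
cat >> h.py <<'E'
from scipy.spatial.transform import Rotation as Ro
def delta(p,yaw,s=None):
    if s is None:
        from workcell import observe; s=observe()
    R=Ro.from_euler("xyz",s["tcp_rot"]); d=R.inv().apply(np.array(p)-s["position"])/.3
    r=(R.inv()*Ro.from_euler("xyz",[np.pi,0,yaw])).as_rotvec()/(np.pi/2)
    print("t",round(s["time"],2),"pos",s["position"].round(4),"yaw",s["tcp_rot"].round(3),"q",s["joints"].round(2),"F",s["ft_force"].round(1),"w",round(s["gripper_width"],3)); print("delta",d.round(4),r.round(4))
E
python3 -c "
from h import *
import math
delta((.35,.36,.2),2.95);delta((.438,.0955,.12),math.pi)"
```

```text
t 0.1 pos [0.1952 0.6454 0.2301] yaw [-3.14  -0.     2.848] q [ 1.24  0.26  1.61 -0.    1.27 -0.04] F [-1.3  0.2  0.3] w 0.999
delta [-0.7693 -0.7611  0.1017] [-0.0013 -0.0001 -0.065 ]
t 0.1 pos [0.1952 0.6454 0.2301] yaw [-3.14  -0.     2.848] q [ 1.24  0.26  1.61 -0.    1.27 -0.04] F [-1.3  0.2  0.3] w 0.999
delta [-1.3054 -1.5196  0.3699] [-0.0013 -0.0002 -0.187 ]
```

The candidates are five knobs in the top view: teal (201,268), blue (222,291), red (264,259), red (253,286) and chrome grey (231,261). The grey one fits: it is the only chrome one outside the tub. The grey one at (220,181) is already packed. The enlarged crops confirm this. I'm moving towards it now.

Call:
{"name": "servo_tool", "arguments": {
  "targets": [
    [[-0.15,-0.15,0.02],[0,0,-0.013]],
    [[-0.3,-0.3,0.04],[0,0,-0.026]],
    [[-0.46,-0.46,0.06],[0,0,-0.04]],
    [[-0.62,-0.61,0.08],[0,0,-0.05]],
    [[-0.77,-0.76,0.1],[0,0,-0.065]],
    [[-0.77,-0.76,0.1],[0,0,-0.065]]
  ],
  "grip": -0.2,
  "force": 40
}}

```text
time: 0.85
position: [0.3511, 0.3576, 0.2003]
tcp_rot: [-3.14, -0.001, 2.946]
ft_force: [0.5, -0.3, 0.4]
gripper_width: 0.595
```

```bash
python3 -c "
from h import *
import math
delta((.438,.0955,.07),math.pi)"
```

```text
t 0.85 pos [0.3511 0.3576 0.2003] yaw [-3.140e+00 -1.000e-03  2.946e+00] q [ 0.75 -0.04  2.   -0.    1.19 -0.63] F [ 0.5 -0.3  0.4] w 0.595
delta [-0.454  -0.7999  0.4355] [-0.0013 -0.0006 -0.1245]
```

Call:
{"name": "servo_tool", "arguments": {
  "targets": [
    [[-0.08,-0.14,0.06],[0,0,-0.02]],
    [[-0.16,-0.28,0.12],[0,0,-0.04]],
    [[-0.24,-0.42,0.18],[0,0,-0.06]],
    [[-0.32,-0.56,0.24],[0,0,-0.085]],
    [[-0.4,-0.7,0.3],[0,0,-0.11]],
    [[-0.454,-0.8,0.36],[0,0,-0.125]],
    [[-0.454,-0.8,0.42],[0,0,-0.125]],
    [[-0.454,-0.8,0.42],[0,0,-0.125]]
  ]
}}

```text
time: 1.85
position: [0.4371, 0.0994, 0.0738]
tcp_rot: [-3.141, -0.004, -3.138]
ft_force: [0.1, -0.1, 0.3]
gripper_width: 0.601
```

```bash
python3 -c "
from h import *
import math
from workcell import imaging
delta((.438,.0955,.006),math.pi)
for n in ('scene','top'):
  c=imaging.camera(n);pickle.dump(c,open(n+'1.pkl','wb'))
  x,y,w,h=(195,100,160,110) if n=='scene' else (180,200,140,110)
  cv2.imwrite('pics/'+n+'1.png',cv2.resize(c['color'][y:y+h,x:x+w],None,fx=4,fy=4))
"
```

```text
t 1.85 pos [0.4371 0.0994 0.0738] yaw [-3.141 -0.004 -3.138] q [ 0.17 -0.    2.22  0.    0.93 -1.41] F [ 0.1 -0.1  0.3] w 0.601
delta [-0.0037 -0.0128  0.2259] [-0.0001 -0.0024  0.0025]
```

View pics/scene1.png

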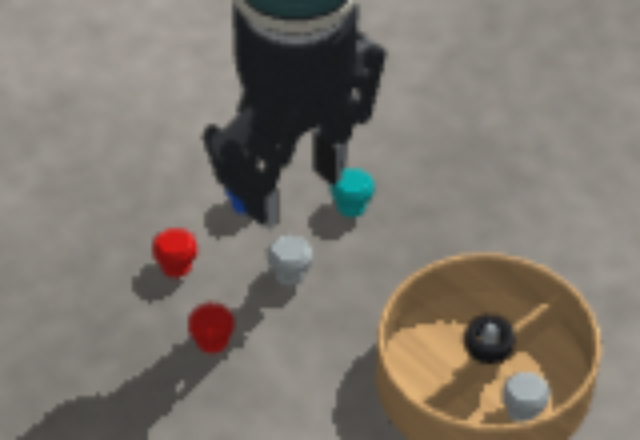

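View pics/top1.png

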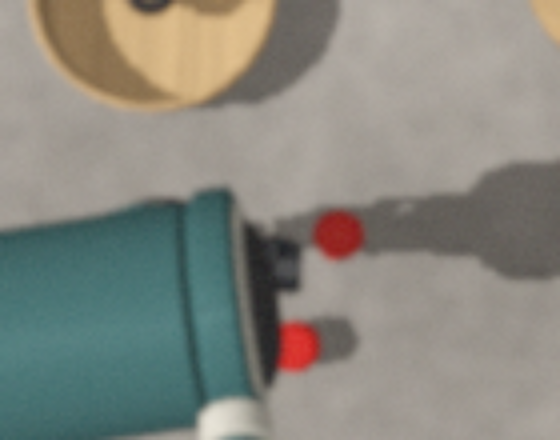

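The top view is blocked by the arm. The scene view shows the open jaws above the chrome knob at crop (290,258), with the teal and red knobs clear of them. Descending now.

Call:
{"name": "servo_tool", "arguments": {
  "targets": [
    [[-0.003,-0.006,0.06],[0,0,0]],
    [[-0.003,-0.006,0.12],[0,0,0]],
    [[-0.003,-0.006,0.17],[0,0,0]],
    [[-0.003,-0.006,0.21],[0,0,0]],
    [[-0.003,-0.006,0.21],[0,0,0]],
    [[-0.003,-0.006,0.21],[0,0,0]]
  ]
}}

```text
time: 2.7
position: [0.4399, 0.0977, 0.0126]
tcp_rot: [3.141, 0.001, -3.137]
ft_force: [0.1, -0.2, 0.5]
gripper_width: 0.596
```

```bash
python3 -c "
from h import *
import math
delta((.438,.0955,.006),math.pi)"
```

```text
t 2.7 pos [0.4399 0.0977 0.0126] yaw [ 3.141e+00  1.000e-03 -3.137e+00] q [ 0.16  0.1   2.26 -0.    0.79 -1.41] F [ 0.1 -0.2  0.5] w 0.596
delta [ 0.0062 -0.0075  0.0221] [0.0001 0.0004 0.003 ]
```

Call:
{"name": "servo_tool", "arguments": {
  "targets": [
    [[0.004,-0.006,0.01],[0,0,0]],
    [[0.005,-0.007,0.02],[0,0,0]],
    [[0.005,-0.007,0.02],[0,0,0]]
  ]
}}

```text
time: 3.08
position: [0.4377, 0.0954, 0.0061]
tcp_rot: [-3.142, -0.0, -3.137]
ft_force: [-0.3, 0.2, -0.5]
gripper_width: 0.598
```

Call:
{"name": "servo_tool", "arguments": {
  "targets": [
    [[0,0,0],[0,0,0]],
    [[0,0,0],[0,0,0]],
    [[0,0,0],[0,0,0]],
    [[0,0,0],[0,0,0]],
    [[0,0,0],[0,0,0]]
  ],
  "grip": 1,
  "force": 40
}}

```text
time: 3.7
position: [0.4382, 0.0955, 0.0066]
tcp_rot: [3.142, 0.0, -3.137]
ft_force: [-1.9, -1.8, 4.5]
gripper_width: 0.345
```

Call:
{"name": "servo_tool", "arguments": {
  "targets": [
    [[0,0,-0.08],[0,0,0]],
    [[0,0,-0.16],[0,0,0]],
    [[0,0,-0.24],[0,0,0]],
    [[0,0,-0.32],[0,0,0]],
    [[0,0,-0.32],[0,0,0]]
  ]
}}

```text
time: 4.32
position: [0.4396, 0.0958, 0.1037]
tcp_rot: [3.141, 0.004, -3.137]
ft_force: [-0.5, 0.3, -0.9]
gripper_width: 0.343
```

```bash
python3 -c "
from h import *
import math
from workcell import imaging
delta((.553,.129,.1),math.pi)
for n in ('scene',):
  c=imaging.camera(n);pickle.dump(c,open(n+'2.pkl','wb'))
  x,y,w,h=(195,80,160,130)
  cv2.imwrite('pics/'+n+'2.png',cv2.resize(c['color'][y:y+h,x:x+w],None,fx=4,fy=4))
"
```

```text
t 4.33 pos [0.4396 0.0958 0.1037] yaw [ 3.141  0.004 -3.137] q [ 0.16 -0.05  2.2   0.    0.99 -1.42] F [-0.5  0.3 -0.9] w 0.343
delta [-0.3785  0.1089  0.014 ] [0.0005 0.0027 0.003 ]
```

View pics/scene2.png

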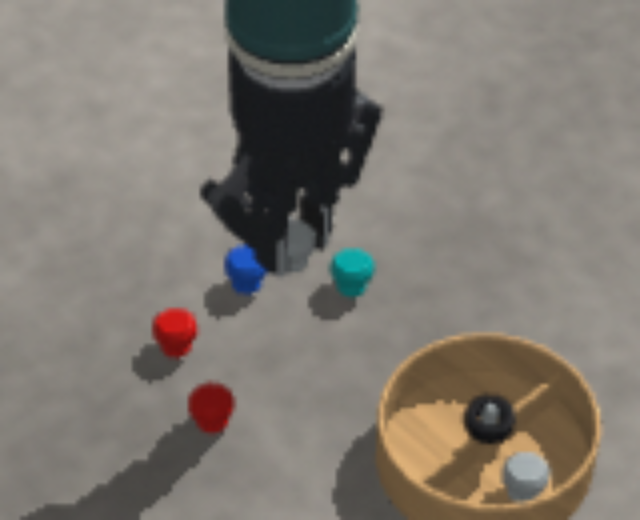

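The chrome knob is held, at crop (293,250), and its spot on the countertop is empty. Carrying it over the empty pocket next.

Call:
{"name": "servo_tool", "arguments": {
  "targets": [
    [[-0.1,0.03,0],[0,0,0]],
    [[-0.2,0.06,0],[0,0,0]],
    [[-0.3,0.09,0],[0,0,0]],
    [[-0.38,0.11,0.01],[0,0,0]],
    [[-0.38,0.11,0.05],[0,0,0]],
    [[-0.38,0.11,0.08],[0,0,0]],
    [[-0.38,0.11,0.08],[0,0,0]]
  ]
}}

```text
time: 5.25
position: [0.5489, 0.1284, 0.0759]
tcp_rot: [-3.141, -0.005, -3.137]
ft_force: [0.1, -0.1, -0.5]
gripper_width: 0.346
```

```bash
python3 -c "
from h import *
import math
from workcell import imaging
delta((.553,.129,.0145),math.pi)
for n in ('scene','top'):
  c=imaging.camera(n);pickle.dump(c,open(n+'3.pkl','wb'))
  x,y,w,h=(250,80,160,150) if n=='scene' else (150,130,160,150)
  cv2.imwrite('pics/'+n+'3.png',cv2.resize(c['color'][y:y+h,x:x+w],None,fx=4,fy=4))
"
```

```text
t 5.25 pos [0.5489 0.1284 0.0759] yaw [-3.141 -0.005 -3.137] q [ 0.19  0.21  1.98 -0.    0.96 -1.39] F [ 0.1 -0.1 -0.5] w 0.346
delta [-0.0145  0.002   0.2045] [-0.0006 -0.0031  0.003 ]
```

View pics/scene3.png

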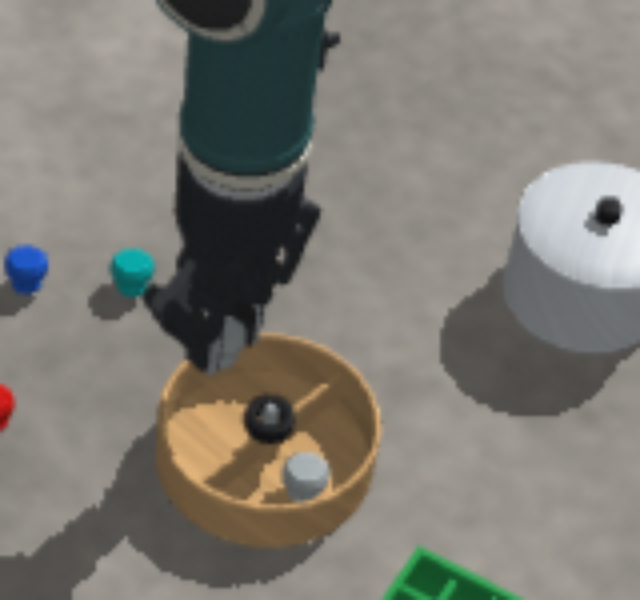

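View pics/top3.png

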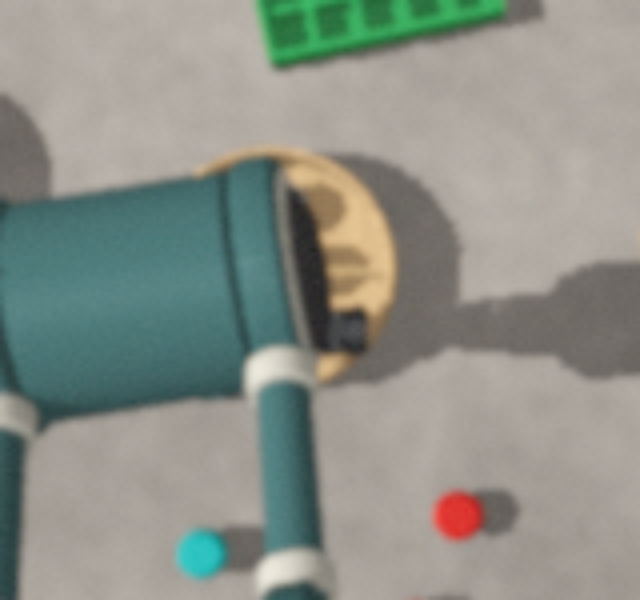

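The knob hangs over the near, empty pocket, with the pin at scene crop (270,412) and the packed knob at (305,473). Lowering it in.

Call:
{"name": "servo_tool", "arguments": {
  "targets": [
    [[-0.006,0.002,0.04],[0,0,0]],
    [[-0.006,0.002,0.08],[0,0,0]],
    [[-0.006,0.002,0.12],[0,0,0]],
    [[-0.006,0.002,0.16],[0,0,0]],
    [[-0.006,0.002,0.19],[0,0,0]],
    [[-0.006,0.002,0.195],[0,0,0]],
    [[-0.006,0.002,0.195],[0,0,0]]
  ]
}}

```text
time: 6.22
position: [0.5538, 0.1296, 0.0198]
tcp_rot: [3.142, 0.0, -3.137]
ft_force: [0.9, 0.6, -0.7]
gripper_width: 0.345
```

```bash
python3 -c "
from h import *
import math
delta((.553,.129,.0145),math.pi)"
```

```text
t 6.22 pos [0.5538 0.1296 0.0198] yaw [ 3.142  0.    -3.137] q [ 0.19  0.29  2.01 -0.    0.85 -1.39] F [ 0.9  0.6 -0.7] w 0.345
delta [ 0.0025 -0.0021  0.0176] [0.     0.0001 0.003 ]
```

Call:
{"name": "servo_tool", "arguments": {
  "targets": [
    [[0,0,0.009],[0,0,0]],
    [[0,0,0.018],[0,0,0]],
    [[0,0,0.018],[0,0,0]]
  ]
}}

```text
time: 6.6
position: [0.5534, 0.1296, 0.0142]
tcp_rot: [-3.142, -0.0, -3.137]
ft_force: [0.0, -0.0, -1.2]
gripper_width: 0.342
```

Call:
{"name": "servo_tool", "arguments": {
  "targets": [
    [[0,0,0],[0,0,0]],
    [[0,0,0],[0,0,0]],
    [[0,0,0],[0,0,0]],
    [[0,0,0],[0,0,0]]
  ],
  "grip": -0.05
}}

```text
time: 7.1
position: [0.5537, 0.1297, 0.0145]
tcp_rot: [3.142, 0.0, -3.137]
ft_force: [-0.4, 0.1, -0.1]
gripper_width: 0.526
```

Call:
{"name": "servo_tool", "arguments": {
  "targets": [
    [[0,0,-0.06],[0,0,0]],
    [[0,0,-0.12],[0,0,0]],
    [[0,0,-0.2],[0,0,0]],
    [[0,0,-0.3],[0,0,0]],
    [[0,0,-0.4],[0,0,0]],
    [[0,0,-0.4],[0,0,0]]
  ]
}}

```text
time: 7.85
position: [0.5567, 0.1302, 0.1394]
tcp_rot: [3.14, 0.009, -3.137]
ft_force: [0.2, 1.3, 0.4]
gripper_width: 0.527
```

```bash
python3 -c "
from h import *
import math
delta((.622,-.172,.13),math.radians(158))"
```

```text
t 7.85 pos [0.5567 0.1302 0.1394] yaw [ 3.14   0.009 -3.137] q [ 0.19  0.14  1.93  0.    1.06 -1.39] F [0.2 1.3 0.4] w 0.527
delta [-0.2125 -1.0085  0.0316] [0.0021 0.0052 0.2474]
```

Call:
{"name": "servo_tool", "arguments": {
  "targets": [
    [[-0.03,-0.14,0],[0,0,0.04]],
    [[-0.06,-0.28,0],[0,0,0.08]],
    [[-0.09,-0.42,0],[0,0,0.12]],
    [[-0.12,-0.56,0],[0,0,0.15]],
    [[-0.15,-0.7,0],[0,0,0.19]],
    [[-0.18,-0.84,0],[0,0,0.22]],
    [[-0.21,-0.98,0],[0,0,0.247]],
    [[-0.21,-1.0,0],[0,0,0.247]],
    [[-0.21,-1.0,0],[0,0,0.247]],
    [[-0.21,-1.0,0],[0,0,0.247]]
  ]
}}

```text
time: 9.1
position: [0.6175, -0.1688, 0.134]
tcp_rot: [3.141, -0.001, 2.759]
ft_force: [0.3, 0.9, -0.0]
gripper_width: 0.523
```

```bash
python3 -c "
from h import *
import math
from workcell import imaging
delta((.6215,-.1715,.07),math.radians(158))
for n in ('scene','top'):
  c=imaging.camera(n);pickle.dump(c,open(n+'4.pkl','wb'))
  x,y,w,h=(190,130,170,180) if n=='scene' else (180,130,200,150)
  cv2.imwrite('pics/'+n+'4.png',cv2.resize(c['color'][y:y+h,x:x+w],None,fx=3.3,fy=3.3))
"
```

```text
t 9.1 pos [ 0.6175 -0.1688  0.134 ] yaw [ 3.141e+00 -1.000e-03  2.759e+00] q [-0.31  0.27  1.78  0.    1.09 -1.49] F [ 0.3  0.9 -0. ] w 0.523
delta [-0.016  -0.0035  0.2135] [ 0.0002 -0.0007  0.0011]
```

View pics/scene4.png

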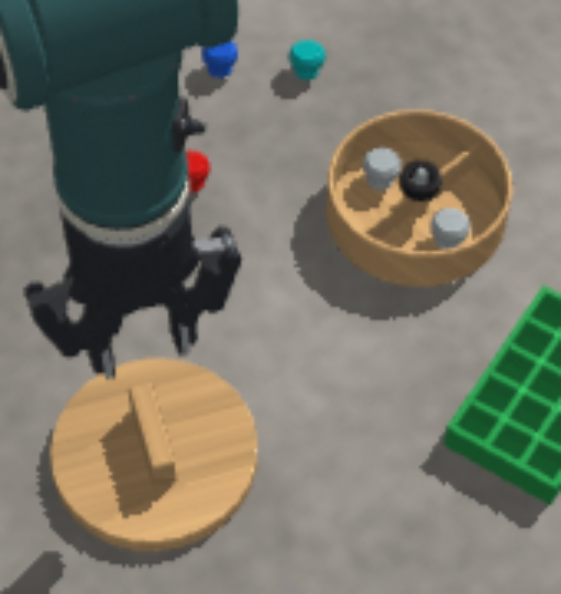

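View pics/top4.png

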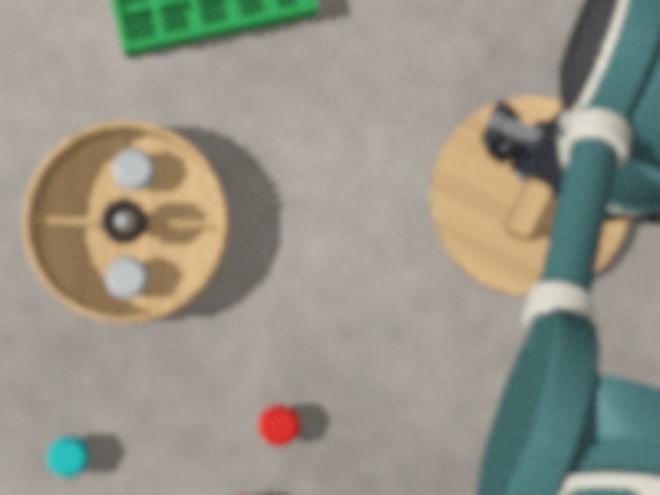

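The knob stands in the near pocket at top crop (125,277), with the packed one at (132,168). The jaws straddle the lid's bar, so I'm descending.

Call:
{"name": "servo_tool", "arguments": {
  "targets": [
    [[-0.01,-0.003,0.1],[0,0,0]],
    [[-0.01,-0.003,0.2],[0,0,0]],
    [[-0.01,-0.003,0.2],[0,0,0]],
    [[-0.01,-0.003,0.2],[0,0,0]]
  ]
}}

```text
time: 9.7
position: [0.621, -0.1716, 0.0754]
tcp_rot: [3.141, 0.001, 2.759]
ft_force: [0.4, -0.5, -0.1]
gripper_width: 0.529
```

```bash
python3 -c "
from h import *
import math
from workcell import imaging
delta((.6215,-.1715,.023),math.radians(158))
for n in ('scene',):
  c=imaging.camera(n);pickle.dump(c,open(n+'5.pkl','wb'))
  x,y,w,h=(190,180,110,120)
  cv2.imwrite('pics/'+n+'5.png',cv2.resize(c['color'][y:y+h,x:x+w],None,fx=5,fy=5))
"
```

```text
t 9.7 pos [ 0.621  -0.1716  0.0754] yaw [3.141e+00 1.000e-03 2.759e+00] q [-0.31  0.34  1.81  0.    0.99 -1.5 ] F [ 0.4 -0.5 -0.1] w 0.529
delta [-0.0011  0.0009  0.1745] [0.0001 0.0006 0.0009]
```

View pics/scene5.png

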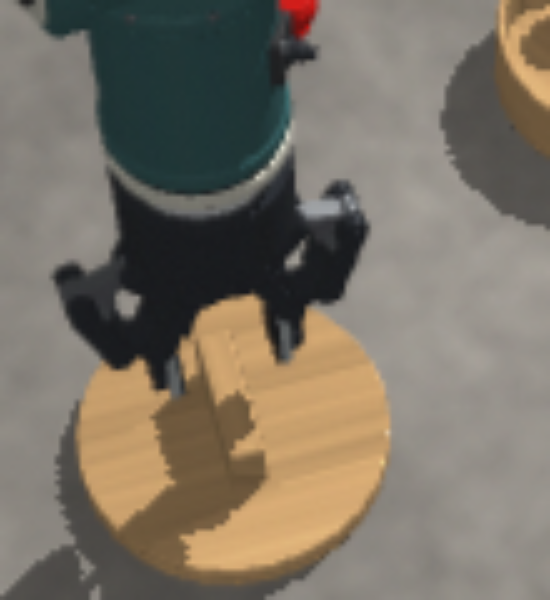

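The jaws straddle the bar, whose top runs from (205,335) to (245,460) in the crop. Going down to grip it.

Call:
{"name": "servo_tool", "arguments": {
  "targets": [
    [[-0.001,0.001,0.05],[0,0,0]],
    [[-0.001,0.001,0.1],[0,0,0]],
    [[-0.001,0.001,0.15],[0,0,0]],
    [[-0.001,0.001,0.17],[0,0,0]],
    [[-0.001,0.001,0.17],[0,0,0]],
    [[-0.001,0.001,0.17],[0,0,0]]
  ]
}}

```text
time: 10.5
position: [0.6212, -0.172, 0.0237]
tcp_rot: [3.142, 0.001, 2.758]
ft_force: [-0.4, -1.2, 0.2]
gripper_width: 0.524
```

Call:
{"name": "servo_tool", "arguments": {
  "targets": [
    [[0,0,0],[0,0,0]],
    [[0,0,0],[0,0,0]],
    [[0,0,0],[0,0,0]],
    [[0,0,0],[0,0,0]],
    [[0,0,0],[0,0,0]],
    [[0,0,0],[0,0,0]]
  ],
  "grip": 1,
  "force": 100
}}

```text
time: 11.25
position: [0.6217, -0.1722, 0.0244]
tcp_rot: [3.141, 0.002, 2.758]
ft_force: [-0.4, 0.3, 5.7]
gripper_width: 0.194
```

```bash
python3 -c "
from h import *
import math
delta((.6215,-.1715,.12),math.radians(158))"
```

```text
t 11.25 pos [ 0.6217 -0.1722  0.0244] yaw [3.141e+00 2.000e-03 2.758e+00] q [-0.31  0.4   1.84 -0.    0.9  -1.5 ] F [-0.4  0.3  5.7] w 0.194
delta [ 0.0008  0.0019 -0.3185] [0.0001 0.0012 0.0004]
```

Call:
{"name": "servo_tool", "arguments": {
  "targets": [
    [[0,0,-0.05],[0,0,0]],
    [[0,0,-0.12],[0,0,0]],
    [[0,0,-0.2],[0,0,0]],
    [[0,0,-0.28],[0,0,0]],
    [[0,0,-0.33],[0,0,0]],
    [[0,0,-0.33],[0,0,0]],
    [[0,0,-0.33],[0,0,0]]
  ]
}}

```text
time: 12.12
position: [0.6201, -0.1716, 0.1216]
tcp_rot: [-3.141, -0.001, 2.758]
ft_force: [0.7, 0.5, -2.4]
gripper_width: 0.192
```

```bash
python3 -c "
from h import *
import math
from workcell import imaging
delta((.594,.129,.12),math.radians(158))
for n in ('scene','top'):
  c=imaging.camera(n);pickle.dump(c,open(n+'6.pkl','wb'))
  x,y,w,h=(190,130,170,180) if n=='scene' else (180,130,220,150)
  cv2.imwrite('pics/'+n+'6.png',cv2.resize(c['color'][y:y+h,x:x+w],None,fx=3.3,fy=3.3))
"
```

```text
t 12.12 pos [ 0.6201 -0.1716  0.1216] yaw [-3.141e+00 -1.000e-03  2.758e+00] q [-0.31  0.29  1.78  0.    1.07 -1.5 ] F [ 0.7  0.5 -2.4] w 0.192
delta [0.4555 0.8968 0.0058] [-0.0001 -0.0009  0.0004]
```

View pics/scene6.png

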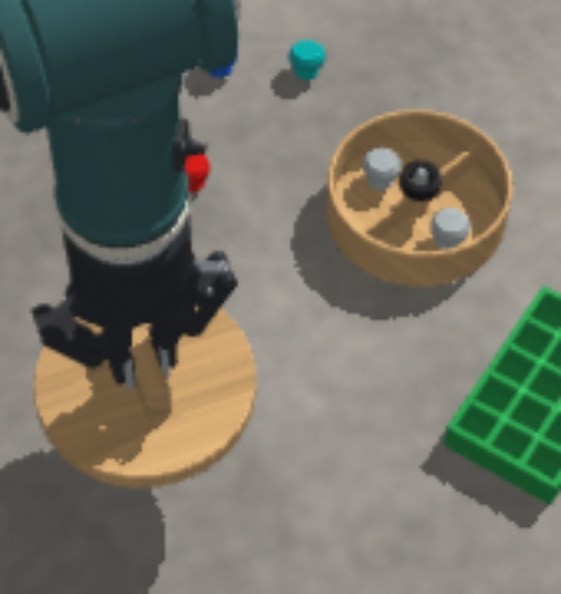

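View pics/top6.png

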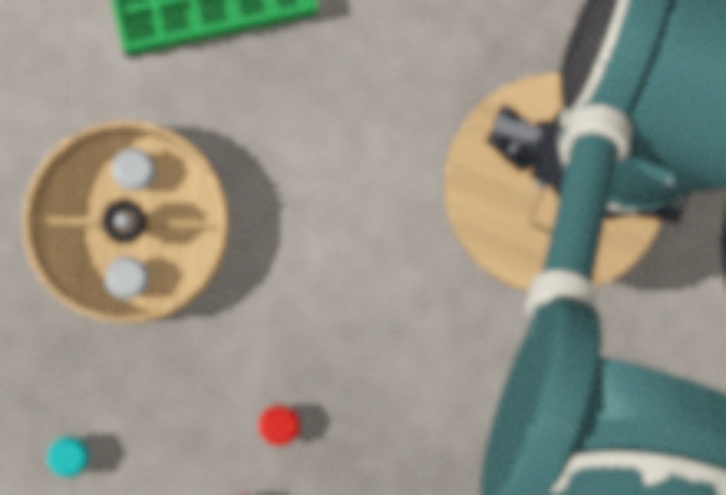

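```bash
cat > fit.py <<'E'
from h import *
from scipy.optimize import least_squares
def circ(c,box,z,r,c0,tol=.006,dbg=0,sec=None,wall=True):
    x,y,w,h=box
    hsv=cv2.cvtColor(c["color"],cv2.COLOR_BGR2HSV);m=cv2.inRange(hsv,np.array((10,65,60)),np.array((25,255,255)))
    k=np.zeros_like(m);k[y:y+h,x:x+w]=m[y:y+h,x:x+w]
    cn=max(cv2.findContours(k,cv2.RETR_EXTERNAL,cv2.CHAIN_APPROX_NONE)[0],key=cv2.contourArea)[:,0,:]
    P=np.array([plane(c,u,z)[:2] for u in cn]); c0=np.array(c0)
    for _ in range(4):
        d=P-c0;rr=np.linalg.norm(d,axis=1);sel=abs(rr-r)<tol
        if sec is not None: sel&=(d@np.array(sec)/rr>-.2)
        f=least_squares(lambda q:np.linalg.norm(P[sel]-q[:2],axis=1)-q[2],[*c0,r],loss="soft_l1",f_scale=.001);c0=f.x[:2]
    return f.x.round(4),sel.sum(),np.abs(f.fun).mean().round(5)
E
python3 - <<'E'
from fit import *
T=load("top6.pkl");S=load("scene6.pkl");T0=load("top0.pkl")
zt=.1216-.0244+.017
print("lid6T",circ(T,(300,140,100,80),zt,.076,(.6205,-.1716)))
print("lid6S",circ(S,(195,210,80,70),zt,.076,(.6205,-.1716),tol=.004))
print("tub6T",circ(T,(180,160,80,70),.044,.074,(.594,.129)))
print("lid0T",circ(T0,(300,150,90,80),.017,.076,(.6205,-.1716)))
E
```

```text
lid6T (array([ 0.62  , -0.1698,  0.0751]), np.int64(91), np.float64(0.00069))
lid6S (array([ 0.6252, -0.1746,  0.0755]), np.int64(131), np.float64(0.00105))
tub6T (array([0.5934, 0.1295, 0.0735]), np.int64(176), np.float64(0.00078))
lid0T (array([ 0.6223, -0.1717,  0.0758]), np.int64(172), np.float64(0.00075))
```

Call:
{"name": "servo_tool", "arguments": {
  "targets": [
    [[0.06,0.12,0],[0,0,0]],
    [[0.12,0.24,0],[0,0,0]],
    [[0.18,0.36,0],[0,0,0]],
    [[0.24,0.48,0],[0,0,0]],
    [[0.3,0.6,0],[0,0,0]],
    [[0.36,0.72,0],[0,0,0]],
    [[0.42,0.84,0],[0,0,0]],
    [[0.456,0.897,0],[0,0,0]],
    [[0.456,0.897,0.05],[0,0,0]],
    [[0.456,0.897,0.08],[0,0,0]],
    [[0.456,0.897,0.08],[0,0,0]]
  ]
}}

```text
time: 13.6
position: [0.5933, 0.1274, 0.0963]
tcp_rot: [-3.139, -0.003, 2.757]
ft_force: [-0.4, 0.6, -2.1]
gripper_width: 0.195
```

```bash
python3 -c "
from fit import *
import math
from workcell import imaging
delta((.594,.1293,.085),math.radians(158))
for n in ('scene','top'):
  c=imaging.camera(n);pickle.dump(c,open(n+'7.pkl','wb'))
  x,y,w,h=(240,80,170,150) if n=='scene' else (150,110,180,150)
  cv2.imwrite('pics/'+n+'7.png',cv2.resize(c['color'][y:y+h,x:x+w],None,fx=4,fy=4))
"
```

```text
t 13.6 pos [0.5933 0.1274 0.0963] yaw [-3.139e+00 -3.000e-03  2.757e+00] q [ 0.17  0.26  1.88 -0.    1.01 -1.02] F [-0.4  0.6 -2.1] w 0.195
delta [0.     0.007  0.0376] [-0.0015 -0.002  -0.0005]
```

View pics/scene7.png

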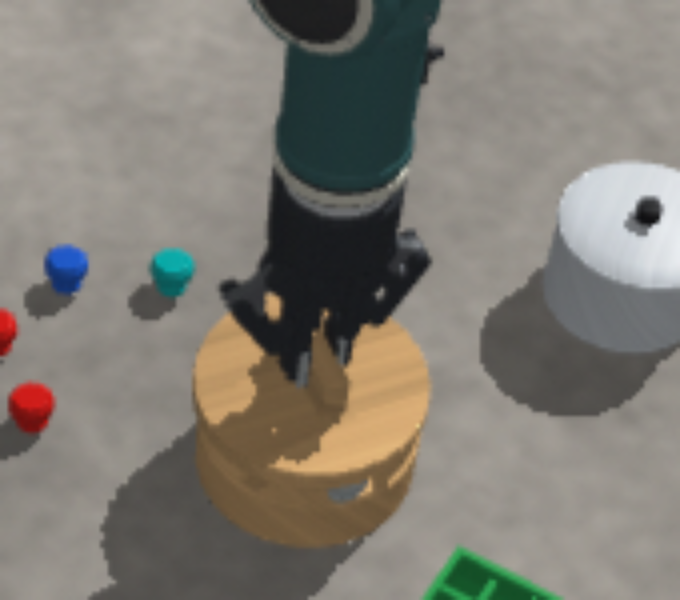

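View pics/top7.png

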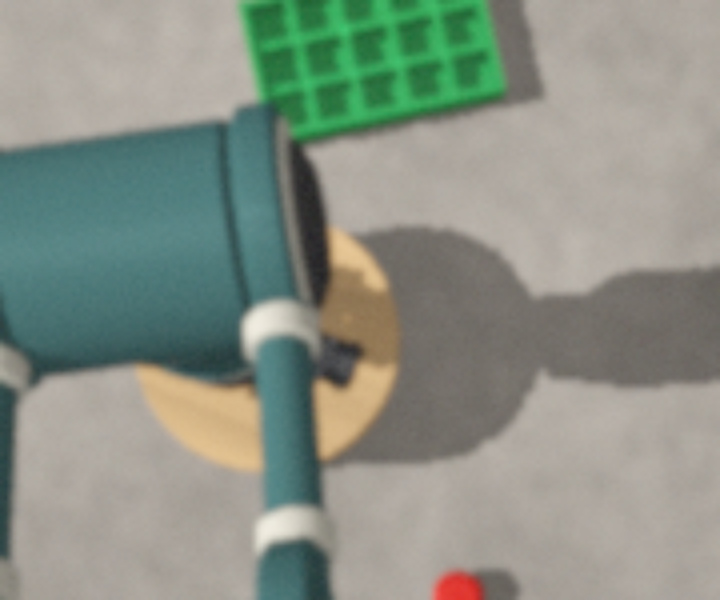

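The scene view shows the lid level above the tub. I'm lowering it to just above the pin tip and refining the centring there.

Call:
{"name": "servo_tool", "arguments": {
  "targets": [
    [[0,0.003,0.015],[0,0,0]],
    [[0,0.003,0.03],[0,0,0]],
    [[0,0.003,0.03],[0,0,0]],
    [[0,0.003,0.03],[0,0,0]],
    [[0,0.003,0.03],[0,0,0]]
  ]
}}

```text
time: 14.32
position: [0.5951, 0.1298, 0.0896]
tcp_rot: [3.141, 0.0, 2.758]
ft_force: [0.3, -0.1, -2.7]
gripper_width: 0.186
```

```bash
python3 -c "
from fit import *
import math
from workcell import imaging,observe
delta((.594,.1293,.085),math.radians(158))
z=observe()['position'][2]-.0244+.017
for n in ('scene','top'):
  c=imaging.camera(n);pickle.dump(c,open(n+'8.pkl','wb'))
T=load('top8.pkl');S=load('scene8.pkl')
print(circ(T,(180,160,80,75),z,.076,(.594,.129),tol=.004))
print(circ(S,(285,150,70,62),z,.076,(.594,.129),tol=.004))
"
```

```text
t 14.32 pos [0.5951 0.1298 0.0896] yaw [3.141 0.    2.758] q [ 0.17  0.26  1.88 -0.    1.   -1.01] F [ 0.3 -0.1 -2.7] w 0.186
delta [ 0.0027 -0.0029  0.0152] [0.0001 0.0002 0.0005]
(array([0.5936, 0.1314, 0.0775]), np.int64(70), np.float64(0.00107))
(array([0.5965, 0.1279, 0.0755]), np.int64(62), np.float64(0.00106))
```

Call:
{"name": "servo_tool", "arguments": {
  "targets": [
    [[0.002,-0.002,0.01],[0,0,0]],
    [[0.002,-0.002,0.02],[0,0,0]],
    [[0.002,-0.002,0.03],[0,0,0]],
    [[0.002,-0.002,0.04],[0,0,0]],
    [[0.002,-0.002,0.04],[0,0,0]],
    [[0.002,-0.002,0.04],[0,0,0]]
  ]
}}

```text
time: 15.18
position: [0.5942, 0.1294, 0.0774]
tcp_rot: [3.142, 0.0, 2.758]
ft_force: [0.1, 0.5, -2.7]
gripper_width: 0.194
```

```bash
python3 -c "
from h import *
import math
delta((.594,.1293,.0734),math.radians(158))"
```

```text
t 15.18 pos [0.5942 0.1294 0.0774] yaw [3.142 0.    2.758] q [ 0.17  0.28  1.89 -0.    0.97 -1.01] F [ 0.1  0.5 -2.7] w 0.194
delta [ 0.0005 -0.0005  0.0134] [0.     0.     0.0004]
```

There is no contact force with the underside about 3 mm below the pin tip, so the pin is in the hole. Continuing down.

Call:
{"name": "servo_tool", "arguments": {
  "targets": [
    [[0,0,0.005],[0,0,0]],
    [[0,0,0.01],[0,0,0]],
    [[0,0,0.015],[0,0,0]],
    [[0,0,0.015],[0,0,0]],
    [[0,0,0.015],[0,0,0]]
  ]
}}

```text
time: 15.8
position: [0.5942, 0.1294, 0.0734]
tcp_rot: [3.141, 0.0, 2.758]
ft_force: [-1.9, 0.3, 3.1]
gripper_width: 0.193
```

Call:
{"name": "servo_tool", "arguments": {
  "targets": [
    [[0,0,0.005],[0,0,0]],
    [[0,0,0.01],[0,0,0]],
    [[0,0,0.015],[0,0,0]],
    [[0,0,0.015],[0,0,0]],
    [[0,0,0.015],[0,0,0]]
  ]
}}

```text
time: 16.42
position: [0.5943, 0.1294, 0.0691]
tcp_rot: [3.141, 0.0, 2.758]
ft_force: [-4.0, -0.0, 6.4]
gripper_width: 0.19
```

```bash
python3 -c "
from h import *
import math
delta((.594,.1293,.0684),math.radians(158))"
```

```text
t 16.43 pos [0.5943 0.1294 0.0691] yaw [3.141 0.    2.758] q [ 0.17  0.29  1.9   0.    0.96 -1.01] F [-4.  -0.   6.4] w 0.19
delta [ 0.0008 -0.0008  0.0023] [0.0001 0.0001 0.0004]
```

Call:
{"name": "servo_tool", "arguments": {
  "targets": [
    [[0.003,-0.001,0.001],[0,0,0]],
    [[0.005,-0.002,0.003],[0,0,0]],
    [[0.005,-0.002,0.006],[0,0,0]],
    [[0.005,-0.002,0.006],[0,0,0]],
    [[0.005,-0.002,0.006],[0,0,0]]
  ]
}}

```text
time: 17.05
position: [0.5942, 0.1294, 0.0684]
tcp_rot: [3.14, 0.003, 2.758]
ft_force: [-2.4, -0.9, 10.9]
gripper_width: 0.194
```

```bash
python3 -c "
from h import *
import math
delta((.594,.1293,.0684),math.radians(158))"
```

```text
t 17.05 pos [0.5942 0.1294 0.0684] yaw [3.140e+00 3.000e-03 2.758e+00] q [ 0.17  0.29  1.9  -0.    0.95 -1.01] F [-2.4 -0.9 10.9] w 0.194
delta [ 0.0004 -0.0007  0.0001] [0.0009 0.0019 0.0004]
```

Call:
{"name": "servo_tool", "arguments": {
  "targets": [
    [[0,0,0.003],[0,0,0]],
    [[0,0,0.005],[0,0,0]],
    [[0,0,0.005],[0,0,0]],
    [[0,0,0.005],[0,0,0]]
  ]
}}

```text
time: 17.55
position: [0.5942, 0.1294, 0.0684]
tcp_rot: [3.14, 0.003, 2.758]
ft_force: [-6.0, -1.8, 18.1]
gripper_width: 0.194
```

```bash
python3 -c "
from fit import *
import math
from workcell import imaging,observe
delta((.594,.1293,.0684),math.radians(158))
for n in ('scene','top'):
  c=imaging.camera(n);pickle.dump(c,open(n+'9.pkl','wb'))
  x,y,w,h=(270,130,90,100) if n=='scene' else (170,140,110,100)
  cv2.imwrite('pics/'+n+'9.png',cv2.resize(c['color'][y:y+h,x:x+w],None,fx=6,fy=6))
T=load('top9.pkl');S=load('scene9.pkl')
print(circ(T,(180,160,80,75),.061,.076,(.594,.129),tol=.004))
print(circ(S,(285,150,70,62),.061,.076,(.594,.129),tol=.004))
"
```

```text
t 17.55 pos [0.5942 0.1294 0.0684] yaw [3.140e+00 3.000e-03 2.758e+00] q [ 0.17  0.29  1.9  -0.    0.95 -1.01] F [-6.  -1.8 18.1] w 0.194
delta [ 0.0005 -0.0007  0.    ] [0.0009 0.0019 0.0005]
(array([0.5948, 0.1305, 0.0769]), np.int64(68), np.float64(0.0009))
(array([0.5957, 0.128 , 0.0752]), np.int64(62), np.float64(0.00098))
```

View pics/scene9.png

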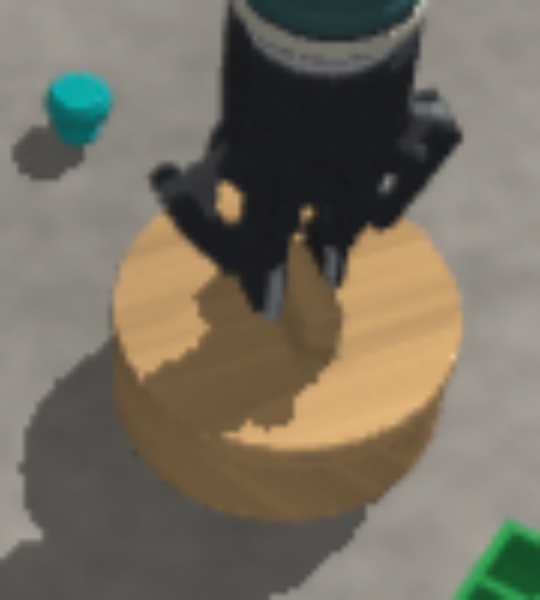

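The lid is at a hard stop: TCP z stayed at 0.0684 while the force rose to 18 N, and that matches flush height. It shows level and seated in the picture. One short hold to check it stays steady, then I'll hand in.

Call:
{"name": "servo_tool", "arguments": {
  "targets": [
    [[0,0,0.001],[0,0,0]],
    [[0,0,0.001],[0,0,0]],
    [[0,0,0.001],[0,0,0]],
    [[0,0,0.001],[0,0,0]]
  ]
}}

```text
time: 18.15
position: [0.5942, 0.1295, 0.0684]
tcp_rot: [3.14, 0.003, 2.758]
ft_force: [-6.1, -1.3, 18.9]
gripper_width: 0.19
```

```bash
python3 -c "
from workcell import observe,finish_job
s=observe();print(s['time'],s['position'],s['tcp_rot'],s['ft_force'])
if s['ft_force'][2]>12 and s['position'][2]<.0695: print(finish_job())"
```

```text
18.15 [0.59420709 0.12945594 0.06836008] [3.14018866e+00 2.94936648e-03 2.75834746e+00] [-6.10884265 -1.3133069  18.91437783]
the job is handed in; nothing more can be done
None
```

I put the loose chrome knob in the empty pocket and let it go. A camera check showed it standing upright across the divider from the packed one. I then gripped the lid by its bar, lowered it over the pin and pressed it down, and handed the job in at 18.2 s with the fingers still pressing.

Last checks:
- **Press and height:** TCP z held at 0.0684 m while the upward force rose to about 19 N. The lid is at a hard stop, and its underside works out at about 44 mm, which is flush with the rim.
- **Level:** the tool was tilted about 0.003 rad, and the lid looked level in the last scene picture.
- **Centring:** circle fits to the lid's edge put its centre within about 2 mm of the tub's axis. The two cameras disagreed by 1–3 mm, and a steady sideways force of about 6 N remained, probably the hole's edge against the pin. My 1.5 mm correction did not move the lid.
- **Not seen directly:** the collar is hidden under the lid, so its travel (about 5 mm) is inferred from the lid's height and the force. The knobs were last seen before the lid went on.

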